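Isolate the bench lamp and bring its carriage to the relamping mark

ROBOT

A 7-joint arm with a two-finger parallel gripper is mounted at the origin on the work surface. World frame = base frame: x ahead of the robot, y to its left, z up, the work surface at z = 0. Lengths are in m, angles in degrees, forces in N, time in s.
With the tool pointing down it reaches from about 0.35 to 0.9 m from the base axis. Payload 19.9 kg.
Tool frame: the origin (TCP) lies on the centre line of the jaws, within the pads' length; the fingertips stand 17 mm ahead of it and the grasp point (between the pads) lies 2 mm behind it; z points along the fingers, y is the line along which they close (so a half turn about z gives the same grasp; the last joint's range is limited). The gripper opens to 85 mm and grips with 20 to 120 N. Pads are 22 mm wide; open, the fingers measure 114 mm over their backs; the gripper's body (76 mm by 85 mm) begins 54 mm behind the grasp point. The pads swing forward as they close: fully open they stand 13 mm farther back than shut.
Start: joints at [66.033, 23.915, -0.59, 92.452, 0.269, 63.638, -3.037], TCP at [0.23, -0.581, 0.248] pointing down, gripper open.
Joint ranges: [-161.28, 161.28], [-22.2, 115.67], [-73.04, 71.86], [3.21, 147.25], [-68.34, 248.33], [10.77, 114.83], [-161.83, 161.83]. Speed limits (degrees/s): [108.29, 108.29, 136.94, 136.94, 172.46, 172.46, 172.46].

INTERFACE

Orientations are given as a 3x3 rotation matrix whose columns are the frame's x, y, z axes.
In Python, from workcell import telemetry, imaging, r gives the robot as it stands.
- The arm moves only by the tool apply_moves, never from a script. Its argument "motion" is one flat list of numbers, 5 for each row, row after row: the opening, from -1 (shut) to 1 (fully open), so that 0 is half open, then the shift along the tool's x, y, z in m, then the turn about the tool's z in degrees. A call has 1 to 20 rows; each row is the pose to reach, as a shift and turn from the pose commanded when the call began, along the tool's axes at that moment; what a row does not reach only later rows make up. A row lasts 1/8 s, in which the tool goes at most 62.5 mm and 10.7 degrees, less where a joint would pass 70% of its speed; a pose out of reach is approached as far as the arm can. A call with a gripper value outside its range is refused whole. The fingers move at their own pace and stop on an object; "grip_force" is the grip in N (left out, the last holds). Time passes only in rows, so rows that repeat a pose let the fingers close. It gives the time, the measured TCP pose, the force, the opening and the grip force at its end, in the units of the state.
- telemetry.observe(): the state, without advancing time (a new reading comes with each control period).
- imaging.grab_frame(name): name is "scene" or "side" or "wrist"; returns a dict with "image" (480x640x3 uint8, red, green, blue), "depth" (480x640 float32, m along the optical axis (not along the pixel's ray), 0 where there is no reading), "fx", "fy", "cx", "cy" (pixels), "position" and "rotation" of the camera in the world; the wrist camera has in their place "mount" (4x4, takes a point from camera to tool coordinates, whose origin is the TCP and whose axes are the flange's). Camera axes: x right, y down, z forward; pixel columns grow to the right and rows downward; lengths in m; the calibration is good to about 2 mm. The wrist camera is an equidistant fisheye: a pixel r from the principal point sees the ray r / f radians off the axis. A picture is of the moment at which its call begins: read the wrist's pose just before it.
- r.finish_job(): hands the job in; it is judged then, once.
The state is a dict: "time": time; "joint_positions": joint angles; "joint_vel": joint speeds; "tau": joint torques, N m; "ee_pos": TCP position; "tool_rot": TCP orientation; "wrist_force": force on the tool from outside, world axes, zero at the start; "wrist_torque": the same for the moment, N m; "width": finger opening in m; "gripper_force": force on a finger pad.
Only numpy, scipy, OpenCV 4.12 (cv2) and the standard library are available. Lean on these libraries where they do the work, as an engineer would, in place of code of your own. Each camera call takes 0.05 s, during which the arm holds its last target. There are 200 camera calls.

TASK

Make the bench lamp safe and bring it to its relamping mark: turn the red isolator handle a quarter turn clockwise to off, then swing the brass lockout hasp well out over the far edge of the isolator box. Only then press the red release button on the blue lamp carriage, hold it down while you slide the carriage along its rail until the white pointer is in line with the yellow flag, and let go so that it springs up and locks there. Leave the loose things on the desk where they are.

Things in the scene. Friction and masses are not known exactly. Their poses are not given: they have to be found in the camera images.
- isolator: Grey isolator box bolted to the desk, 160 (x) x 140 (y) x 55 mm high; origin at the centre of its underside; its x axis points away from the robot up to the yaw of its pose. On its top are the red handle (hub towards the robot) and the brass hasp (at the far edge).
- isolator_handle (a joint): Angle of the red handle: 0 = on, the handle points along the box's +x; grows clockwise seen from above to 1.571 = off, at its stop, where it points along the box's -y (starts at 0 to 0.2). Stays where it is left; turning moment about 0.12 Nm. The bar is 85 mm long from the axis, 18 mm wide; its underside is 8 mm and its top 34 mm above the origin of handle_axis.
- handle_axis (a point): Point on the vertical turning axis of the handle, 4 mm above the box's top (59 mm above the desk); 40 mm from the box's centre towards the box's -x.
- handle_tip (a point): Outer end of the red handle at half its height, on its centre line, 85 mm from the axis.
- hasp (a joint): Angle of the brass hasp: 0 = stowed, lying along the far edge of the box's top, from its pivot towards the box's -y; grows counter-clockwise seen from above as the free end swings away over the far edge (+x of the box); stop at 1.3 (starts at 0 to 0.08). Stays where it is left; moment about 0.04 Nm.
- hasp_pivot (a point): Pivot of the hasp on its vertical axis, 60 mm above the desk, at the box's (+65, +55) mm.
- hasp_tab (a point): Centre of the top edge of the hasp's upright finger tab, 94 mm above the desk, 85 mm from the pivot. The tab is 30 mm long along the hasp, 10 mm thick, 30 mm tall; push it on its side that faces the handle. The hasp itself is a flat strip 4 mm thick, 1 mm clear of the box's top (up to 64 mm above the desk).
- rail: Aluminium rail on the desk, fixed, 420 mm long along its y axis, 50 mm wide, 30 mm high, with black end stops 34 mm high; origin at the centre of its underside.
- carriage (a joint): Position of the blue lamp carriage along the rail's +y, m: 0 to 0.22, the ends of its travel (starts at 0 to 0.05; the mark lies 80 to 210 mm on towards +y). Drag under 1 N with the button down; 0.7 kg. The carriage reaches from 45 mm on the -y side of the button's centre to 145 mm on the +y side.
- button (a joint): Travel of the red release button, m: 0 = up (its pawl stands between the rungs of the rail, 7 mm apart, and locks the carriage, with about 1 mm of play), 0.008 = fully down. Spring: 3.5 N to start, 6.5 N fully down. The pawl is clear of the rungs from 5 mm on: press deeper. Let go, it springs up into a gap, shifting the carriage by up to 4 mm (should it stay some 4 mm down, it sits on a rung: press and move on 2 mm).
- button_top (a point): Centre of the button's top face, which is 50 mm across the rail and 56 mm along it, 68 mm above the desk when up; it moves with the button. Along the rail the button lies between two blue cheeks 68 mm apart that stand 15 mm above it: a finger in there presses the button and drags or pushes the carriage. It is open across the rail.
- pointer (a point): Tip of the white pointer on the carriage's +x side, level with the button's centre along the rail, 49 mm above the desk. The carriage also bears a lamp: its post stands 118 mm from the button's centre towards +y, and its arm with a brass socket leans to -x, up to 200 mm above the desk.
- flag: Yellow upright flag, 14 x 10 mm and 56 mm high on a black foot, fixed on the desk on the rail's +x side, 75 mm from its centre line; origin at the underside, below the flag's middle; its y axis runs along the rail. The pointer's tip passes 10 mm from it.
- insulator: Green glass insulator, 72 mm across, 90 mm high, loose; origin under its centre. Bystander.
- relay: Grey relay on a black base, 70 x 44 x 60 mm high, loose; origin under its centre. Bystander.
- bus_bar: Copper bar 160 x 30 x 8 mm, loose; origin under its centre. Bystander.
- bumper: Black rubber bumper, 60 mm across, 24 mm high, loose; origin under its centre. Bystander.
- mug: Blue mug, 80 mm across, 90 mm high, loose; origin under its centre. Bystander.
- screwdriver: Screwdriver lying on the desk, about 200 mm long, loose. Bystander.
Mind the look-alikes: they are no part of the job. Of the things that look like the isolator, the larger one is meant.

How it is judged (in metres and radians):
On the way, in this order (a step that is already met when the one before it is completed fails the run):
1. the isolator handle is turned to off (past 1.4 rad) (value of joint isolator_handle above 1.4 rad), for 0.2 s.
2. the hasp is swung out (past 1.0 rad) (value of joint hasp above 1 rad), for 0.2 s.
3. the button is held down (4.5 mm or more) as the carriage passes from 20 to 60 mm from its start (value of joint button above 0.0045 m and distance of pointer from where it was at the start of the episode between 0.02 and 0.06 m), for 0.1 s.
At the end, for the whole second after the job is handed in: The handle is off (past 1.4 rad), the hasp is out (past 1.0 rad), the pointer is within 12 mm of the flag along the rail, the button is up (under 1 mm) and the carriage is at rest (value of joint isolator_handle above 1.4 rad and value of joint hasp above 1 rad and y of pointer in the frame of flag between -0.012 and 0.012 m and value of joint button below 0.001 m and velocity of joint carriage between -0.01 and 0.01 m/s); the robot touches nothing.
It fails at once if the carriage is shifted more than 15 mm while the handle is not off or the hasp not out (distance of pointer from where it was at the start of the episode above 0.015 m and (value of joint isolator_handle below 1.3 rad or value of joint hasp below 0.9 rad)).
It fails at once if a loose bystander is moved more than 30 mm (distance of any of insulator, relay, bus_bar, bumper, mug, screwdriver from where it was at the start of the episode above 0.03 m).
It also fails if it takes over 64 s, if anything falls off the work surface, if the arm or the gripper's body presses on something with over 40 N, if the wrist force passes 120 N, or if a joint passes its speed limit or range.

## Working session

There is one attempt and no reset: what is moved stays moved. The work goes in short steps, Python scripts to look and compute and a tool call to move; the robot and the scene stay as the last step left them, time stands still between calls to the robot, and variables do not carry over. Pictures are saved under pics/ and viewed, at most 10 in all, crops included, and the job is handed in when it is done.

Besides the shell and the picture viewer there is one more tool, called after "Request:" as name(argument=value, ...) on one line, values as JSON. apply_moves: Moves the arm, as the interface text tells. Its arguments: {"type":"object","properties":{"motion":{"type":"array","items":{"type":"number"}},"grip_force":{"type":"number"}},"required":["motion"]}

```bash
mkdir -p pics
cat > h.py <<'E'
import numpy as np, cv2, pickle
from workcell import telemetry, imaging, r
def grab(n):
    s=telemetry.observe(); f=imaging.grab_frame(n); f['s']=s
    pickle.dump(f,open(f'pics/{n}.pkl','wb')); return f
def load(n): return pickle.load(open(f'pics/{n}.pkl','rb'))
def pts(f):
    d=f['depth']; v,u=np.mgrid[:480,:640]
    P=np.stack([(u-f['cx'])/f['fx']*d,(v-f['cy'])/f['fy']*d,d],-1)
    W=P@np.array(f['rotation']).T+np.array(f['position']); W[d==0]=np.nan; return W
E
python3 - <<'E'
from h import *
for n in ('scene','side'):
    f=grab(n); cv2.imwrite(f'pics/{n}0.png',f['image'][...,::-1]); print(n,np.round(f['position'],3),np.round(f['rotation'],3).tolist(),f['fx'])
s=telemetry.observe(); print(s)
E
```

```text
scene [1.189 0.003 0.965] [[-0.031, 0.808, -0.589], [0.999, 0.02, -0.026], [-0.009, -0.589, -0.808]] 561.8359330567621
side [0.177 0.467 0.716] [[-0.789, -0.431, 0.439], [-0.615, 0.556, -0.56], [-0.003, -0.711, -0.703]] 446.6246852929853
{'time': 0.1, 'joint_positions': array([66.03277929, 23.94603502, -0.59133085, 92.48082431,  0.26843225,
       63.64137953, -3.03822879]), 'joint_vel': array([ 0.07086487, -0.15857912, -0.00093742, -0.14926087,  0.09454275,
       -0.0081047 ,  0.02439247]), 'tau': array([ 2.98589388e-03, -8.65817499e+01,  6.80428930e-01, -4.35638094e+01,
        1.90471311e-02,  4.94642911e-03, -3.43775082e-05]), 'ee_pos': array([ 0.22986542, -0.58086944,  0.2477165 ]), 'tool_rot': array([[ 9.29847828e-01,  3.67943983e-01, -4.92298578e-04],
       [ 3.67944306e-01, -9.29847229e-01,  1.05796403e-03],
       [-6.84909706e-05, -1.16488401e-03, -9.99999319e-01]]), 'wrist_force': array([ 0.12088146, -0.37130711, -1.16734146]), 'wrist_torque': array([-0.0123631 ,  0.04619629, -0.00959155]), 'gripper_force': 0.0, 'width': 0.08548302695534338}
```

View pics/scene0.png

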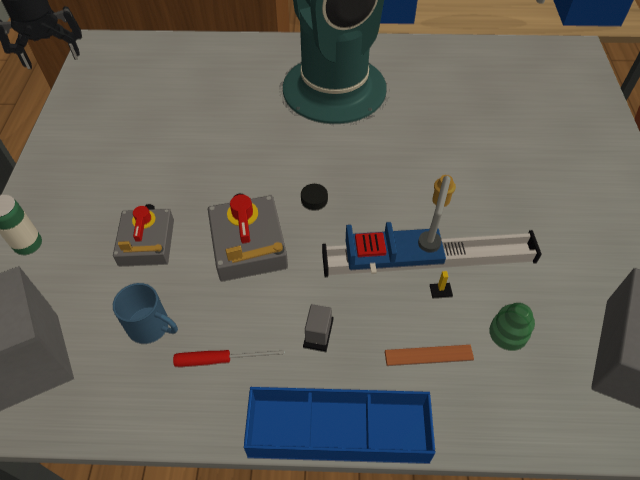

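View pics/side0.png

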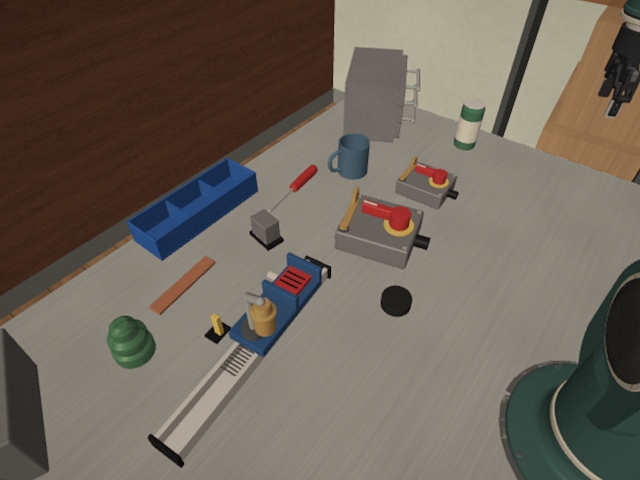

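The scene shows two isolator boxes: a larger one at (247,237) and a smaller one at (145,237). The larger is the one meant. The carriage button is at (370,244), the pointer at about (373,267), the flag at (444,282) and the rail runs from (325,258) to (535,247). In the side view the larger box is at (380,230), the button at (293,280) and the flag at (216,325). Next I'll measure from both views and enlarge the box.

```bash
cat > m.py <<'E'
from h import *
S={}
def meas(show=True):
  R={}
  for n in ('scene','side'):
    f=load(n); W=pts(f); hsv=cv2.cvtColor(f['image'],cv2.COLOR_RGB2HSV).astype(int); H,Sa,V=hsv[...,0],hsv[...,1],hsv[...,2]
    red=((H<6)|(H>174))&(Sa>170)&(V>80); brass=(H>12)&(H<26)&(Sa>120)&(V>80); yel=(H>=20)&(H<33)&(Sa>170)&(V>120); blue=(H>100)&(H<118)&(Sa>150)
    x,y,z=W[...,0],W[...,1],W[...,2]
    R[n]=dict(W=W,red=red,brass=brass,yel=yel,blue=blue,x=x,y=y,z=z,img=f['image'],H=H,Sa=Sa,V=V)
  return R
E
python3 - <<'E'
from m import *
R=meas()
def st(P): return np.round(np.c_[np.nanmin(P,0),np.nanmedian(P,0),np.nanmax(P,0)].T,3).tolist(),len(P)
for n,d in R.items():
    print(n)
    for c in ('red','brass','yel'):
        k,l,s,_=cv2.connectedComponentsWithStats(d[c].astype(np.uint8))
        for i in range(1,k):
            if s[i,4]>40: print(c,s[i,:4],st(d['W'][l==i]))
    x,y,z=d['x'],d['y'],d['z']
    # box top
    m=(abs(z-.055)<.004)&(x>.4)&(x<.8)&(y<-.05)&(y>-.33)
    k,l,s,_=cv2.connectedComponentsWithStats(m.astype(np.uint8)); i=1+np.argmax(s[1:,4])
    q=d['W'][l==i][:,:2]; print('box',cv2.minAreaRect((q*1000).astype(np.float32)),np.median(d['z'][l==i]))
f=R['scene']['img'][180:300,90:310]; cv2.imwrite('pics/crop.png',cv2.resize(f,(770,420),interpolation=cv2.INTER_CUBIC)[...,::-1])
E
```

```text
scene
red [230 194  22  49] ([[0.406, -0.21, 0.037], [0.488, -0.175, 0.093], [0.558, -0.157, 0.1]], 627)
red [133 206  18  35] ([[0.436, -0.404, 0.032], [0.494, -0.384, 0.069], [0.545, -0.373, 0.074]], 374)
red [355 233  31  24] ([[0.521, 0.049, 0.059], [0.553, 0.078, 0.069], [0.577, 0.107, 0.075]], 549)
red [173 350  57  17] ([[0.759, -0.278, 0.013], [0.778, -0.229, 0.024], [0.792, -0.178, 0.031]], 731)
brass [276   0  24  32] ([[-1.671, -0.263, -0.768], [-0.861, -0.199, -0.338], [-0.518, -0.188, -0.082]], 637)
brass [628   0  12  18] ([[-1.705, 1.053, -0.761], [-0.718, 1.088, -0.206], [-0.659, 1.646, -0.197]], 129)
brass [527   2  19  15] ([[-0.75, 0.7, -0.213], [-0.72, 0.735, -0.205], [-0.656, 0.766, -0.198]], 72)
brass [484  11  15   9] ([[-0.698, 0.537, -0.213], [-0.667, 0.56, -0.204], [-0.642, 0.584, -0.199]], 45)
brass [457  14  24   5] ([[-0.685, 0.437, -0.212], [-0.664, 0.486, -0.204], [-0.64, 0.52, -0.196]], 55)
brass [417  16  43  13] ([[-0.666, 0.291, -0.213], [-0.617, 0.367, -0.204], [-0.58, 0.44, -0.194]], 160)
brass [479  18  47  16] ([[-0.65, 0.507, -0.213], [-0.601, 
[... 3608 characters left out ...]
-0.421, 0.037], [0.474, -0.38, 0.043], [0.504, -0.367, 0.054]], 98)
brass [339 187  20  43] ([[0.55, -0.197, 0.059], [0.574, -0.152, 0.065], [0.591, -0.093, 0.095]], 293)
brass [384 219  30  17] ([[0.44, -0.22, 0.053], [0.458, -0.167, 0.058], [0.501, -0.15, 0.077]], 228)
brass [  0 235 132  91] ([[1.752, -0.154, -0.763], [1.774, 0.188, -0.751], [1.797, 0.454, -0.739]], 651)
brass [250 298  26  39] ([[0.464, 0.132, 0.051], [0.475, 0.219, 0.17], [0.562, 0.231, 0.188]], 710)
brass [211 314  13  22] ([[0.599, 0.193, 0.001], [0.603, 0.221, 0.035], [0.647, 0.225, 0.058]], 178)
box ((509.24896240234375, -171.92124938964844), (158.6796875, 142.17160034179688), 14.800142288208008) 0.05442605578192594
```

View pics/crop.png

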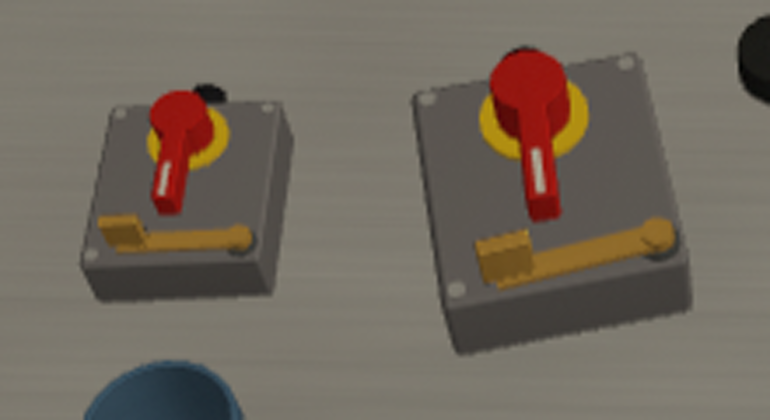

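The crop confirms it: the right-hand box, about 163x140 mm and 55 mm high, is the larger one, with its handle on and its hasp stowed. The left-hand one, at world y of about -0.39, is the look-alike. Next I'll measure the handle, hasp and rail geometry and plan the first moves.

```bash
cat >> m.py <<'E'
yaw=np.radians(14.7); C=np.array([.5105,-.172]); ex=np.array([np.cos(yaw),np.sin(yaw)]); ey=np.array([-ex[1],ex[0]])
def box(P): return np.stack([(P[...,:2]-C)@ex,(P[...,:2]-C)@ey,P[...,2]],-1)
def w(bx,by): return C+bx*ex+by*ey
def tool(x,y,z,s=None):
    s=s or telemetry.observe(); return np.round(s['tool_rot'].T@(np.array([x,y,z])-s['ee_pos']),4)
def isol():
  for n,d in meas().items():
    B=box(d['W']); near=(abs(B[...,0])<.15)&(abs(B[...,1])<.12)
    q=B[d['red']&near&(abs(B[...,2]-.093)<.004)]; q=q[np.hypot(q[:,0]+.04,q[:,1])>.035]
    if len(q): print(n,'bar top med',np.median(q,0).round(4),'angle cw',np.round(-np.arctan2(np.median(q[:,1]),np.median(q[:,0])+.04),3),'max r',np.hypot(q[:,0]+.04,q[:,1]).max().round(3),len(q))
    q=B[d['brass']&near&(B[...,2]>.075)&(B[...,0]>.02)]
    if len(q): print(n,'tab',q.min(0).round(3),np.median(q,0).round(3),q.max(0).round(3),'hasp ang',np.round(np.arctan2(np.median(q[:,0])-.065,.055-np.median(q[:,1])),3))
    q=B[d['brass']&near&(abs(B[...,2]-.063)<.004)&(B[...,0]>.03)]
    if len(q): print(n,'strip',q.min(0).round(3),q.max(0).round(3))
E
cat > rl.py <<'E'
from m import *
def rail():
  for n,d in meas().items():
    x,y,z=d['x'],d['y'],d['z']
    m=(abs(z-.03)<.004)&(x>.4)&(x<.7)&(y>-.03)&(y<.55)&(d['Sa']<70)&(d['V']>100)
    q=d['W'][m][:,:2]; print(n,'rail',len(q),cv2.minAreaRect((q*1000).astype(np.float32)))
    m=d['red']&(y>0)&(y<.4)&(abs(z-.067)<.012); q=d['W'][m]; print('button',cv2.minAreaRect((q[:,:2]*1000).astype(np.float32)),np.median(q,0).round(4))
    m=d['yel']&(y>.05)&(abs(z-.035)<.03)&(x>.57); q=d['W'][m]; print('flag',q.min(0).round(3),np.median(q,0).round(3),q.max(0).round(3))
    m=(d['Sa']<60)&(d['V']>150)&(abs(z-.049)<.008)&(x>.57)&(x<.64)&(y>0)&(y<.4); q=d['W'][m]; print('pointer',len(q),q.min(0).round(3) if len(q) else '',q.max(0).round(3) if len(q) else '')
    m=d['blue']&(abs(z-.083)<.005)&(y>0)&(y<.4)&(x>.45)&(x<.65); q=d['W'][m]; print('cheektops',len(q),cv2.minAreaRect((q[:,:2]*1000).astype(np.float32)),np.median(q[:,2]))
E
python3 - <<'E'
from rl import *
isol(); rail()
P=w(-.04+.058,.034); print(P,tool(*P,.248),tool(*P,.089))
E
```

```text
scene bar top med [ 0.0198 -0.0024  0.0935] angle cw 0.041 max r 0.087 148
scene tab [ 0.065 -0.045  0.075] [ 0.075 -0.03   0.091] [ 0.079 -0.015  0.098] hasp ang 0.114
scene strip [ 0.041 -0.041  0.059] [0.079 0.064 0.067]
side bar top med [0.0105 0.0012 0.0919] angle cw -0.025 max r 0.082 93
side tab [ 0.064 -0.044  0.076] [ 0.067 -0.023  0.09 ] [ 0.073 -0.013  0.095] hasp ang 0.028
side strip [ 0.055 -0.039  0.059] [0.075 0.063 0.067]
scene rail 977 ((534.5935668945312, 202.38914489746094), (55.62993621826172, 419.3460998535156), 5.929443359375)
button ((548.03271484375, 78.05797576904297), (53.273765563964844, 55.51041030883789), 5.8248515129089355) [0.5525 0.0776 0.0686]
flag [0.601 0.214 0.012] [0.614 0.219 0.049] [0.618 0.224 0.061]
pointer 34 [0.586 0.08  0.049] [0.605 0.088 0.056]
cheektops 378 ((549.2417602539062, 78.48674011230469), (75.68519592285156, 90.52130126953125), 5.588817596435547) 0.08351043323385121
side rail 1461 ((597.0279541015625, 208.8147735595703), (199.7628936767578, 430.7144470214844), 2.899082660675049)
button ((547.2490844726562, 72.712158203125), (51.55488204956055, 60.19453811645508), 6.975795269012451) [0.5436 0.0772 0.0673]Traceback (most recent call last):
  File "<stdin>", line 2, in <module>
  File "rl.py", line 8, in rail
    m=d['yel']&(y>.05)&(abs(z-.035)<.03)&(x>.57); q=d['W'][m]; print('flag',q.min(0).round(3),np.median(q,0).round(3),q.max(0).round(3))
                                                                            ~~~~~^^^
    return umr_minimum(a, axis, None, out, keepdims, initial, where)
ValueError: zero-size array to reduction operation minimum which has no identity
```

Run:
```python
from m import *
P=w(-.04+.058,.036); print(P,tool(*P,.248),tool(*P,.089))
```

```text
[ 0.51877553 -0.13261072] [ 0.4336 -0.3105  0.    ] [ 0.4336 -0.3103  0.159 ]
```

Request:
apply_moves(motion=[-1,0.04,-0.03,0,1,-1,0.085,-0.061,0,2,-1,0.13,-0.093,0,3,-1,0.175,-0.125,0,4,-1,0.22,-0.157,0,5,-1,0.265,-0.19,0,6,-1,0.31,-0.222,0,6.9,-1,0.355,-0.254,0,6.9,-1,0.4,-0.286,0.02,6.9,-1,0.434,-0.31,0.05,6.9,-1,0.434,-0.31,0.08,6.9,-1,0.434,-0.31,0.1,6.9,-1,0.434,-0.31,0.1,6.9])

```text
time: 1.72
ee_pos: [0.5186, -0.1329, 0.147]
tool_rot: [[0.967, 0.254, -0.003], [0.254, -0.967, 0.001], [-0.003, -0.002, -1.0]]
wrist_force: [0.2, 0.8, 0.2]
width: -0.0004
gripper_force: 0.0
```

Request:
apply_moves(motion=[-1,0,0,0.03,0,-1,0,0,0.058,0,-1,0,0.004,0.058,0,-1,0,0.01,0.058,0,-1,0.0026,0.0198,0.058,0,-1,0.0042,0.0278,0.058,0,-1,0.0048,0.0354,0.058,0,-1,0.0042,0.0442,0.058,0,-1,0.0027,0.0517,0.058,0,-1,0,0.06,0.058,0,-1,-0.0034,0.0669,0.058,0,-1,-0.0082,0.0742,0.058,0,-1,-0.0141,0.0804,0.058,0,-1,-0.0217,0.0863,0.058,0,-1,-0.0273,0.0895,0.058,0,-1,-0.0325,0.092,0.058,0,-1,-0.036,0.093,0.058,0,-1,-0.036,0.093,0.058,0])

```text
time: 3.98
ee_pos: [0.5079, -0.2326, 0.0903]
tool_rot: [[0.967, 0.253, -0.0], [0.253, -0.967, -0.0], [-0.0, 0.0, -1.0]]
wrist_force: [-0.4, -0.3, 0.0]
width: 0.0001
gripper_force: 0.0
```

Run:
```python
from m import *
for n in('scene','side'): grab(n)
isol(); s=telemetry.observe(); print(s['wrist_force'],s['ee_pos'],s['joint_positions'])
cv2.imwrite('pics/c1.png',cv2.resize(load('scene')['image'][180:300,150:350],(800,480))[...,::-1])
```

```text
scene bar top med [-0.0279 -0.0762  0.0911] angle cw 1.413 max r 0.084 16
scene tab [ 0.066 -0.045  0.075] [ 0.075 -0.031  0.091] [ 0.079 -0.015  0.098] hasp ang 0.111
scene strip [ 0.055 -0.037  0.059] [0.08  0.064 0.067]
side bar top med [-0.0399 -0.0518  0.0921] angle cw 1.568 max r 0.084 74
side tab [ 0.064 -0.046  0.075] [ 0.067 -0.024  0.09 ] [ 0.073 -0.014  0.095] hasp ang 0.027
side strip [ 0.055 -0.038  0.059] [0.076 0.064 0.067]
[-0.06724947 -0.06018292 -0.31092384] [ 0.50815221 -0.23240879  0.09027993] [ 31.92946933  29.44555686 -13.22365044 108.52601363   9.49689615
  43.08507486 -61.91600069]
```

View pics/c1.png

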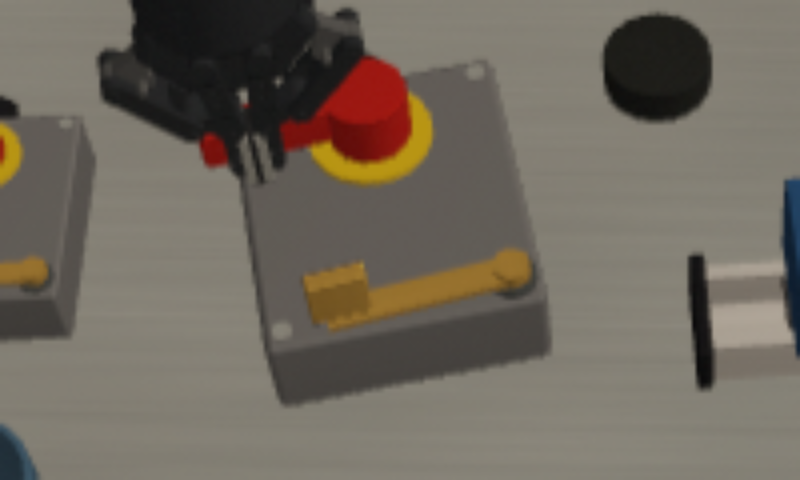

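The bar now lies along the box's -y, at about 1.5 rad, with the finger at crop (260,150). I'll push a little further to reach the stop.

Request:
apply_moves(motion=[-1,-0.002,0,0,0,-1,-0.004,0,0,0,-1,-0.005,0,0,0,-1,-0.005,0,0,0])

```text
time: 4.58
ee_pos: [0.5042, -0.2335, 0.0905]
tool_rot: [[0.967, 0.254, 0.002], [0.254, -0.967, -0.0], [0.002, 0.001, -1.0]]
wrist_force: [7.4, -0.8, -3.4]
width: 0.0001
gripper_force: 3.4
```

Request:
apply_moves(motion=[-1,0.015,0,0,0,-1,0.035,-0.015,0,0,-1,0.0528,-0.031,0,0,-1,0.0658,-0.031,0,0,-1,0.0753,-0.0295,0,0,-1,0.0845,-0.0286,0,0,-1,0.0926,-0.0287,0,0,-1,0.1004,-0.0293,0,0,-1,0.1083,-0.0308,0,0,-1,0.1159,-0.0329,0,0,-1,0.1238,-0.0362,0,0,-1,0.1313,-0.04,0,0,-1,0.1383,-0.0448,0,0,-1,0.1449,-0.0502,0,0,-1,0.1511,-0.057,0,0,-1,0.1568,-0.0642,0,0,-1,0.1583,-0.0665,0,0,-1,0.1583,-0.0665,0,0])

```text
time: 6.82
ee_pos: [0.6397, -0.1289, 0.0903]
tool_rot: [[0.967, 0.254, -0.0], [0.254, -0.967, 0.0], [0.0, -0.0, -1.0]]
wrist_force: [-0.8, 0.2, 0.8]
width: 0.0001
gripper_force: 0.0
```

Run:
```python
from m import *
for n in('scene','side'): grab(n)
isol(); s=telemetry.observe(); print(s['wrist_force'],s['ee_pos'],box(s['ee_pos']))
a=cv2.resize(load('scene')['image'][180:320,170:350],(400,311)); b=cv2.resize(load('side')['image'][150:290,300:480],(400,311))
cv2.imwrite('pics/c2.png',np.hstack([a,b])[...,::-1])
```

```text
scene bar top med [-0.034  -0.0644  0.0929] angle cw 1.478 max r 0.085 90
scene tab [0.129 0.023 0.077] [0.142 0.031 0.094] [0.15  0.042 0.124] hasp ang 1.267
scene strip [0.107 0.034 0.061] [0.149 0.047 0.067]
side bar top med [-0.0434 -0.0521  0.0921] angle cw 1.637 max r 0.084 71
side tab [0.13  0.018 0.075] [0.137 0.033 0.089] [0.15  0.038 0.096] hasp ang 1.28
side strip [0.055 0.025 0.06 ] [0.15  0.064 0.067]
[-0.09158687 -0.46630253 -0.03260022] [ 0.63952388 -0.12939199  0.09026707] [0.13561276 0.00847252 0.09026707]
```

View pics/c2.png

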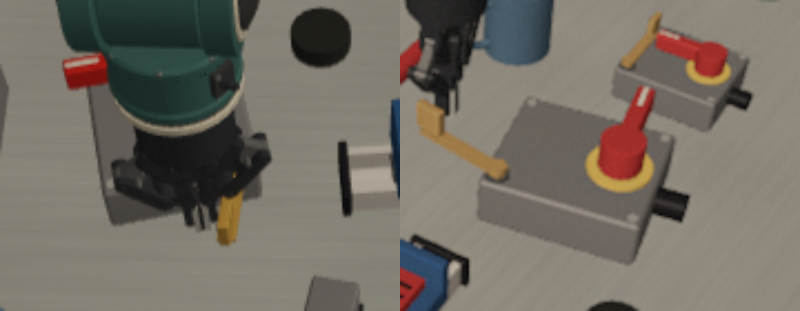

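Left panel (scene): the hasp points out over the far edge with the finger at (205,215). Right panel (side): the hasp is out, with its tab at (430,115) and pivot at (500,170), and the handle is off. Both cameras put the hasp at about 1.27 rad. Now I'll move to above the button, with the gripper turned so its closing line lies across the rail.

Request:
apply_moves(motion=[-1,-0.006,0.02,0,0,-1,-0.006,0.02,-0.03,0,-1,-0.006,0.02,-0.06,-3,-1,-0.006,0.02,-0.08,-11,-1,-0.01,-0.02,-0.08,-21,-1,-0.015,-0.06,-0.08,-31,-1,-0.02,-0.1,-0.08,-41,-1,-0.025,-0.14,-0.08,-51,-1,-0.03,-0.18,-0.08,-61,-1,-0.0345,-0.21,-0.08,-71,-1,-0.0345,-0.2328,-0.08,-81.1,-1,-0.0345,-0.2328,-0.08,-81.1,-1,-0.0345,-0.2328,-0.08,-81.1])

```text
time: 8.55
ee_pos: [0.5477, 0.0857, 0.1702]
tool_rot: [[-0.097, 0.995, 0.0], [0.995, 0.097, -0.0], [-0.0, -0.0, -1.0]]
wrist_force: [0.7, -0.3, 0.1]
width: 0.0001
gripper_force: 0.0
```

```bash
sed -i "s/; q=d\['W'\]\[m\]; print('flag'.*/; q=d['W'][m]; print('flag',len(q), np.median(q,0).round(3) if len(q) else '')/" rl.py
python3 - <<'E'
from rl import *
for n in('scene','side'): grab(n)
isol()
s=telemetry.observe(); print(s['wrist_force'],s['ee_pos'],s['tool_rot'].round(3),tool(.547,.0875,.09)); print(s['joint_positions'].round(0))
try: rail()
except Exception as e: print(e)
a=cv2.resize(load('scene')['image'][170:310,300:480],(400,311)); b=cv2.resize(load('side')['image'][180:380,200:457],(400,311))
cv2.imwrite('pics/c3.png',np.hstack([a,b])[...,::-1])
E
```

```text
scene bar top med [-0.0348 -0.054   0.0932] angle cw 1.475 max r 0.085 140
scene tab [0.132 0.023 0.078] [0.142 0.031 0.095] [0.15  0.037 0.097] hasp ang 1.271
scene strip [0.056 0.032 0.06 ] [0.149 0.064 0.067]
side bar top med [-0.0434 -0.0498  0.0919] angle cw 1.639 max r 0.087 72
side tab [0.129 0.023 0.075] [0.138 0.033 0.089] [0.15  0.039 0.096] hasp ang 1.28
side strip [0.055 0.025 0.06 ] [0.148 0.065 0.067]
[ 0.5624328  -0.17765323  0.28758368] [0.54759489 0.08598314 0.17020512] [[-0.098  0.995 -0.   ]
 [ 0.995  0.098 -0.   ]
 [-0.    -0.    -1.   ]] [ 0.0016 -0.0004  0.0802]
[ 17.  26. -36. 106.  19.  54. -22.]
scene rail 976 ((535.1799926757812, 203.04986572265625), (55.823848724365234, 420.6469421386719), 6.1844024658203125)
button ((548.4882202148438, 78.19457244873047), (51.90580749511719, 55.954227447509766), 4.987024307250977) [0.5526 0.0774 0.0686]
flag 81 [0.614 0.22  0.047]
pointer 39 [0.585 0.078 0.049] [0.604 0.087 0.057]
cheektops 372 ((548.702880859375, 78.24848937988281), (77.44612884521484, 90.4570541381836), 6.703976154327393) 0.08355065025269587
side rail 1483 ((602.98779296875, 210.50418090820312), (195.1316680908203, 431.6947326660156), 5.295238018035889)
button ((546.7216186523438, 73.6968002319336), (49.523807525634766, 57.96708679199219), 6.964938640594482) [0.5434 0.0772 0.0672]
flag 0 
pointer 53 [0.585 0.078 0.045] [0.604 0.089 0.053]
cheektops 40 ((545.347900390625, 78.19685363769531), (71.60930633544922, 87.95589447021484), 5.931545257568359) 0.08207053852703666
```

View pics/c3.png

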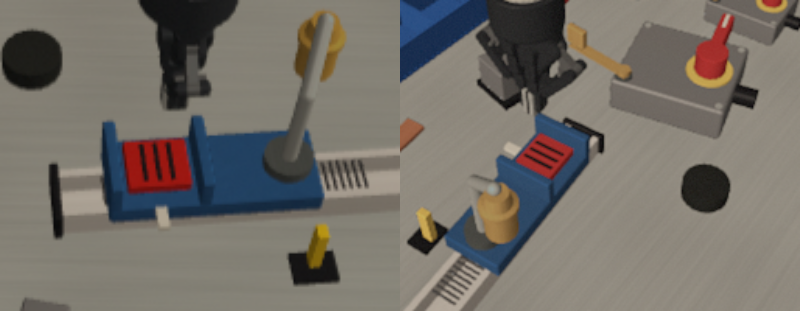

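Left panel: the gripper hovers over the button, which is at (158,165) between its cheeks; the pointer is at (163,217) and the flag at (318,245). Right panel: the handle is off and the hasp is out. The carriage has not moved and has about 134 mm to travel to the flag. Now I'll press.

Request:
apply_moves(motion=[-1,0.0015,0,0.04,0,-1,0.0015,0,0.07,0,-1,0.0015,0,0.08,0,-1,0.0015,0,0.084,0,-1,0.0015,0,0.088,0,-1,0.0015,0,0.0905,0,-1,0.0015,0,0.0905,0,-1,0.0015,0,0.0905,0])

```text
time: 9.65
ee_pos: [0.5476, 0.0889, 0.0803]
tool_rot: [[-0.101, 0.995, 0.001], [0.995, 0.101, 0.0], [0.0, 0.001, -1.0]]
wrist_force: [2.0, -0.2, 5.2]
width: -0.0
gripper_force: 2.5
```

Request:
apply_moves(motion=[-1,0,0,0.002,0,-1,0,0,0.0035,0,-1,0,0,0.0035,0,-1,0,0,0.0035,0])

```text
time: 10.15
ee_pos: [0.5476, 0.0891, 0.077]
tool_rot: [[-0.101, 0.995, 0.001], [0.995, 0.101, 0.0], [0.0, 0.001, -1.0]]
wrist_force: [0.0, 0.8, 11.8]
width: -0.0002
gripper_force: 5.9
```

Request:
apply_moves(motion=[-1,0.002,0,0,0,-1,0.006,0,0,0,-1,0.012,0,0,0,-1,0.02,0,0,0,-1,0.028,0,0,0,-1,0.036,0,0,0,-1,0.044,0,0,0,-1,0.052,0,0,0,-1,0.06,0,0,0,-1,0.068,0,0,0,-1,0.076,0,0,0,-1,0.084,0,0,0,-1,0.092,0,0,0,-1,0.1,0,0,0,-1,0.108,0,0,0,-1,0.116,0,0,0,-1,0.122,0,0,0,-1,0.127,0,0,0,-1,0.13,0,0,0,-1,0.13,0,0,0])

```text
time: 12.65
ee_pos: [0.534, 0.2189, 0.077]
tool_rot: [[-0.101, 0.995, 0.001], [0.995, 0.101, 0.0], [0.0, 0.001, -1.0]]
wrist_force: [-4.1, -0.4, 13.3]
width: -0.0002
gripper_force: 6.9
```

Run:
```python
from rl import *
for n in('scene','side'): grab(n)
s=telemetry.observe(); print(s['wrist_force'],s['ee_pos'])
rail()
a=cv2.resize(load('scene')['image'][170:310,360:540],(400,311)); b=cv2.resize(load('side')['image'][230:430,130:387],(400,311))
cv2.imwrite('pics/c4.png',np.hstack([a,b])[...,::-1])
```

```text
[-4.02929914 -1.04709683 13.91107002] [0.53398406 0.2186826  0.07699324]
scene rail 1029 ((535.3025512695312, 202.99029541015625), (54.72653579711914, 421.4276428222656), 5.963385581970215)
button ((534.85546875, 208.9701690673828), (52.55097579956055, 57.59696578979492), 4.344564437866211) [0.5441 0.2007 0.0603]
flag 82 [0.615 0.22  0.045]
pointer 43 [0.571 0.208 0.049] [0.591 0.219 0.056]
cheektops 235 ((536.0155639648438, 208.15086364746094), (74.88277435302734, 90.35930633544922), 5.261590480804443) 0.08315789347736957
side rail 1261 ((597.4188232421875, 210.1569366455078), (204.31607055664062, 430.55755615234375), 4.317353248596191)
button ((532.7650756835938, 206.04202270507812), (50.22932434082031, 51.58076095581055), 4.037843704223633) [0.5169 0.2142 0.0591]
flag 4 [0.601 0.215 0.034]
pointer 43 [0.572 0.208 0.046] [0.591 0.218 0.054]
cheektops 35 ((531.7693481445312, 207.4860076904297), (72.67955780029297, 87.44062042236328), 6.015633583068848) 0.08172310548091333
```

View pics/c4.png

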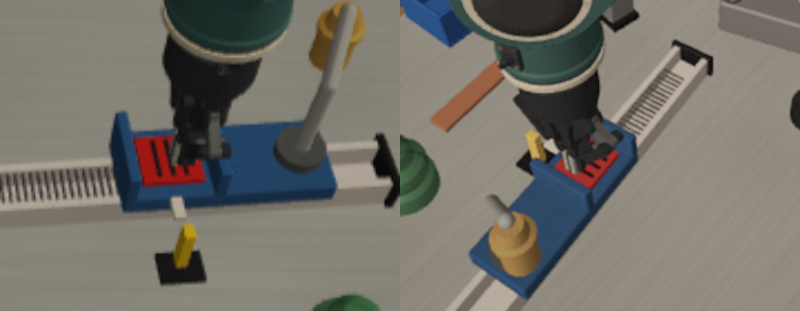

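The pointer is at (178,207) in the left panel and the flag at (185,245). The carriage has come 130 mm and lies about 4 mm short of the flag. I'll move on 4 mm, then release.

Request:
apply_moves(motion=[-1,0.002,0,0,0,-1,0.004,0,0,0,-1,0.004,0,0,0,-1,0.004,0,0,0,-1,0.004,0,-0.01,0,-1,0.004,0,-0.03,0,-1,0.004,0,-0.06,0,-1,0.004,0,-0.1,0,-1,0.004,0,-0.14,0,-1,0.004,0,-0.14,0,-1,-0.03,0,-0.2,0,-1,-0.06,0,-0.23,0,-1,-0.06,0,-0.23,0])

```text
time: 14.38
ee_pos: [0.5411, 0.1563, 0.3086]
tool_rot: [[-0.097, 0.995, 0.003], [0.995, 0.097, -0.0], [-0.001, 0.003, -1.0]]
wrist_force: [0.3, 0.4, -1.2]
width: 0.0001
gripper_force: 0.0
```

Run:
```python
from rl import *
for n in('scene','side'): grab(n)
s=telemetry.observe(); print(s['wrist_force'],s['ee_pos'])
isol();rail()
a=cv2.resize(load('scene')['image'][170:310,360:540],(400,311)); b=cv2.resize(load('side')['image'][200:400,130:387],(400,311))
cv2.imwrite('pics/c5.png',np.hstack([a,b])[...,::-1])
```

```text
[ 0.27808678 -0.2386941  -0.20862548] [0.53966596 0.15842102 0.305964  ]
scene bar top med [-0.0347 -0.0538  0.0932] angle cw 1.473 max r 0.085 137
scene tab [0.132 0.023 0.077] [0.141 0.031 0.094] [0.15  0.037 0.097] hasp ang 1.265
scene strip [0.055 0.033 0.06 ] [0.15  0.064 0.067]
side bar top med [-0.0423 -0.0514  0.0921] angle cw 1.615 max r 0.084 73
side tab [0.129 0.022 0.075] [0.138 0.033 0.088] [0.15  0.038 0.095] hasp ang 1.283
side strip [0.056 0.026 0.06 ] [0.15  0.065 0.067]
scene rail 1001 ((535.3187866210938, 202.70578002929688), (54.893035888671875, 420.4535827636719), 6.273618698120117)
button ((530.4847412109375, 210.60537719726562), (61.337135314941406, 55.54222106933594), 6.425332069396973) [0.5388 0.2102 0.0686]
flag 78 [0.615 0.22  0.048]
pointer 41 [0.57  0.212 0.049] [0.592 0.221 0.056]
cheektops 378 ((534.6898193359375, 211.45059204101562), (78.23095703125, 90.84046173095703), 6.099244117736816) 0.08321714077562525
side rail 1216 ((605.9471435546875, 210.90455627441406), (197.13446044921875, 432.3418884277344), 5.874711036682129)
button ((532.5529174804688, 210.28302001953125), (49.60194778442383, 55.65324020385742), 5.800014972686768) [0.5294 0.2127 0.0671]
flag 2 [0.601 0.215 0.029]
pointer 63 [0.571 0.209 0.046] [0.59  0.221 0.054]
cheektops 52 ((531.9395141601562, 209.9239959716797), (73.96633911132812, 88.16070556640625), 5.935616970062256) 0.08193708783398734
```

View pics/c5.png

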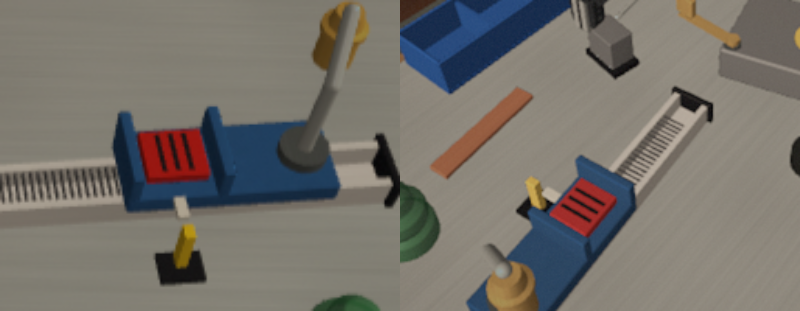

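The button is back up (0.0686 m, the same as at the start), and the pointer at (182,207) is within about 2 mm of the flag. The handle is off, the hasp is out and the arm is clear, so I'll hand in.

```bash
python3 -c "
from h import *
print(r.finish_job())"
```

```text
the job is handed in; nothing more can be done
None
```

I handed the job in at about 14.5 s: the handle is off at its stop, the hasp is out at about 1.27 rad, and the carriage is locked with its pointer within about 2 mm of the flag; the button is up, the arm is clear and no loose thing was touched, and the hand-in returned no verdict.

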